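# Line up amber tumblers by shade on the inspection light panel

### The arm

A 6-joint arm with a two-finger parallel gripper is mounted at the origin on the work surface. World frame = base frame: x ahead of the robot, y to its left, z up, the work surface at z = 0. Lengths are in m, angles in rad, forces in N, time in s.
With the tool pointing down it reaches from about 0.35 to 0.8 m from the base axis. Payload 7.3 kg.
Tool frame: the origin (TCP) lies between the finger pads; the fingertips stand 25 mm ahead of it and the grasp point (between the pads) lies 6 mm ahead of it (r.tip_extent is the distance from the TCP to the fingertips, in m); z points along the fingers, y is the direction in which the jaws open and shut (so a half turn about z gives the same grasp; the last joint's range is limited). The gripper opens to 85 mm and grips with 20 to 120 N. Pads are 22 mm wide; open, the fingers measure 114 mm over their backs; the gripper's body (76 mm by 85 mm) begins 54 mm behind the grasp point. The pads swing forward as they close: fully open they stand 13 mm farther back than shut.
Start: joints at [1.169, 0.342, 1.524, -0, 1.275, -0.146], TCP at [0.133, 0.508, 0.256] pointing down, gripper open.
Joint ranges: [-2.53, 2.53], [-0.77, 2.02], [0.04, 2.7], [-1, 4.14], [0.28, 2.66], [-3.11, 3.11]. Speed limits (rad/s): [2.57, 2.57, 3.14, 3.14, 3.14, 3.14].

### API

Orientations are given as a unit quaternion [x, y, z, w].
In Python, from workcell import r, command_gripper, optics gives the robot as it stands. The module is installed in compiled form; this text tells all that it offers. Calls block until the motion is done:
- r.reach(position, orientation): joint-space move of the TCP to a pose.
- r.move_straight(position, orientation=None, speed=0.15, max_force=None): straight line of the TCP; orientation=None keeps the orientation; speed is the mean speed in m/s. With max_force (N) it stops when the force on the tool has changed by that much, and returns True; else False.
- r.movej(angles): joint-space move.
- command_gripper(opening, force=None): finger opening in m; force is the grip in N (None keeps the last); returns when the fingers have stopped.
- r.hold(seconds).
- r.solve_ik(position, orientation): joint angles nearest the present ones, or None.
- r.read_state(): the state.
- optics.get_image(name): name is "scene" or "top" or "wrist"; returns (picture, depth): 384x512x3 uint8, red, green, blue; 384x512 float32, m along the optical axis (not along the pixel's ray), 0 where there is no reading.
- optics.camera_model(name): a dict with "K" (3x3 intrinsics, pixels), "R" (3x3) and "t" (3): a world point X has camera coordinates R X + t; the wrist camera has in their place "tool_from_camera" (4x4, takes a point from camera to tool coordinates, whose origin is the TCP and whose axes are the flange's). Camera axes: x right, y down, z forward; pixel columns grow to the right and rows downward; lengths in m; the calibration is good to about 2 mm. A picture is of the moment at which its call begins: read the wrist's pose just before it. camera_model takes no time and is no camera call.
A pose or a line that the arm cannot do raises r.PlanningError and nothing moves.
- r.finish_job(): hands the job in, once; it reports no verdict.
The state is a dict: "time_s": time; "joint_positions": joint angles; "dq": joint speeds; "tau": joint torques, N m; "eef_pos": TCP position; "eef_rot": TCP orientation; "contact_force": force on the tool from outside, world axes, zero at the start; "torque": the same for the moment, N m; "grip_width": finger opening in m.
Only numpy, scipy, OpenCV 4.12 (cv2) and the standard library are available. Lean on these libraries where they do the work, as an engineer would, in place of code of your own. Each camera call takes 0.05 s, during which the arm holds its last target.

### The job

Shade check at the end of the line: take the four amber tumblers off the green belt and stand them upright on the white light panel, one in each ring, in order of shade, so that the palest is next to the cream limit sample and the row runs to the darkest next to the black limit sample. Set each one down gently, without dropping it or knocking any over, and leave the two limit samples standing where they are.

Things in the scene. Friction and masses are not known exactly. Their poses are not given: they have to be found in the camera images.
- glass_honey: Open straight-walled round glass tumbler, 60 mm outside diameter, 76 mm high, wall 3.5 mm, 120 to 200 g; origin at the centre of its underside, z up the axis. The palest of the four: honey yellow. Starts upright on the green belt, whose top is at z = 0.003.
- glass_amber: Open straight-walled round glass tumbler, 60 mm outside diameter, 76 mm high, wall 3.5 mm, 120 to 200 g; origin at the centre of its underside, z up the axis. Second palest: orange amber. Starts upright on the green belt (top at z = 0.003).
- glass_brown: Open straight-walled round glass tumbler, 60 mm outside diameter, 76 mm high, wall 3.5 mm, 120 to 200 g; origin at the centre of its underside, z up the axis. Second darkest: mid brown. Starts upright on the green belt (top at z = 0.003).
- glass_dark: Open straight-walled round glass tumbler, 60 mm outside diameter, 76 mm high, wall 3.5 mm, 120 to 200 g; origin at the centre of its underside, z up the axis. The darkest of the four: very dark brown. Starts upright on the green belt (top at z = 0.003).
- ring_a: printed blue ring mark, 80 mm inside and 86 mm outside diameter, flat (no step), on the white top of the fixed viewing panel; origin at its centre, on the panel's top face, 18 mm above the bench (z = 0.018); its y axis runs along the row. The four rings stand in a straight row at 92 mm spacing. Outermost ring at the +y end of the row, next to one limit sample.
- ring_b: printed blue ring mark, 80 mm inside and 86 mm outside diameter, flat (no step), on the white top of the fixed viewing panel; origin at its centre, on the panel's top face, 18 mm above the bench (z = 0.018); its y axis runs along the row. The four rings stand in a straight row at 92 mm spacing. Second ring from the +y end.
- ring_c: printed blue ring mark, 80 mm inside and 86 mm outside diameter, flat (no step), on the white top of the fixed viewing panel; origin at its centre, on the panel's top face, 18 mm above the bench (z = 0.018); its y axis runs along the row. The four rings stand in a straight row at 92 mm spacing. Third ring from the +y end.
- ring_d: printed blue ring mark, 80 mm inside and 86 mm outside diameter, flat (no step), on the white top of the fixed viewing panel; origin at its centre, on the panel's top face, 18 mm above the bench (z = 0.018); its y axis runs along the row. The four rings stand in a straight row at 92 mm spacing. Outermost ring at the -y end of the row, next to the other limit sample.
- limit_pale: Open straight-walled round glass tumbler, 60 mm outside diameter, 76 mm high, wall 3.5 mm, 120 to 200 g; origin at the centre of its underside, z up the axis. Light limit sample: cream, almost clear, with a white paper label round its foot. Stands loose on the white panel about 92 mm beyond the outermost ring, at either end of the row.
- limit_black: Open straight-walled round glass tumbler, 60 mm outside diameter, 76 mm high, wall 3.5 mm, 120 to 200 g; origin at the centre of its underside, z up the axis. Dark limit sample: almost black, with a white paper label round its foot. Stands loose on the white panel about 92 mm beyond the outermost ring, at the other end of the row.
Mind the look-alikes: they are no part of the job. Leave any turquoise look-alike of the glass_amber alone.

How it is judged:
At the end, for the whole second after the job is handed in: Honey, amber, brown, dark stand in that order from the ring beside the pale limit sample to the ring beside the black one, each upright (0.1 rad), at rest, within 12 mm of its ring's centre and 5 mm of the panel's top; both limit samples upright within 12 mm of their start (((horizontal distance between limit_pale and ring_a below 0.14 m and horizontal distance between glass_honey and ring_a below 0.012 m and horizontal distance between glass_amber and ring_b below 0.012 m and horizontal distance between glass_brown and ring_c below 0.012 m and horizontal distance between glass_dark and ring_d below 0.012 m) or (horizontal distance between limit_pale and ring_d below 0.14 m and horizontal distance between glass_honey and ring_d below 0.012 m and horizontal distance between glass_amber and ring_c below 0.012 m and horizontal distance between glass_brown and ring_b below 0.012 m and horizontal distance between glass_dark and ring_a below 0.012 m)) and z of glass_honey in the frame of ring_a between -0.005 and 0.005 m and angle between each of glass_honey, glass_amber, glass_brown, glass_dark, limit_pale, limit_black's own z axis and vertical below 0.1 rad and linear speed of each of glass_honey, glass_amber, glass_brown, glass_dark below 0.02 m/s and z of glass_amber in the frame of ring_a between -0.005 and 0.005 m and z of glass_brown in the frame of ring_a between -0.005 and 0.005 m and z of glass_dark in the frame of ring_a between -0.005 and 0.005 m and distance of each of limit_pale, limit_black from where it was at the start of the episode below 0.012 m); the robot touches nothing.
It fails at once if a limit sample is shifted by more than 12 mm or tipped (distance of any of limit_pale, limit_black from where it was at the start of the episode above 0.012 m or angle between any of limit_pale, limit_black's own z axis and vertical above 0.3 rad).
It fails at once if a tumbler is knocked over (leans more than about 35 degrees) (angle between any of glass_honey, glass_amber, glass_brown, glass_dark's own z axis and vertical above 0.6 rad).
It fails at once if a tumbler is dropped (falls free, touching nothing, faster than 0.4 m/s: a fall of about 8 mm) ((contact force between glass_honey and anything else below 0.02 N and linear speed of glass_honey above 0.4 m/s) or (contact force between glass_amber and anything else below 0.02 N and linear speed of glass_amber above 0.4 m/s) or (contact force between glass_brown and anything else below 0.02 N and linear speed of glass_brown above 0.4 m/s) or (contact force between glass_dark and anything else below 0.02 N and linear speed of glass_dark above 0.4 m/s)).
It also fails if it takes over 120 s, if anything falls off the work surface, if the arm or the gripper's body presses on something with over 40 N, if the wrist force passes 120 N, or if a joint passes its speed limit or range.

## Working session

There is one attempt and no reset: what is moved stays moved. The work goes in short steps, each a Python script; the robot and the scene stay as the last script left them, time stands still between calls to the robot, and variables do not carry over. Pictures are saved under pics/ and viewed, and the job is handed in when it is done.

```bash
mkdir -p pics; python3 - <<'E'
from workcell import r, command_gripper, optics
import cv2,numpy as np
for n in("scene","top","wrist"):
    im,d=optics.get_image(n); cv2.imwrite(f"pics/{n}0.png",im[:,:,::-1]); np.save(f"{n}0.npy",d)
    m=optics.camera_model(n); print(n,{k:np.round(v,4).tolist() for k,v in m.items()})
s=r.read_state(); print(s['time_s'],s['eef_pos'],s['eef_rot'],s['grip_width'],r.tip_extent)
E
```

```text
scene {'K': [[371.9934, 0.0, 257.1651], [0.0, 371.9934, 192.8759], [0.0, 0.0, 1.0]], 'R': [[-0.9043, 0.4269, -0.0044], [0.341, 0.716, -0.6091], [-0.2568, -0.5524, -0.793]], 't': [0.5375, -0.1816, 0.9342]}
top {'K': [[465.6468, 0.0, 252.1179], [0.0, 465.6468, 196.1057], [0.0, 0.0, 1.0]], 'R': [[-0.0227, -0.9995, -0.0239], [-0.9935, 0.0252, -0.1113], [0.1118, 0.0212, -0.9935]], 't': [0.0433, 0.5775, 0.9778]}
wrist {'K': [[279.6468, 0.0, 254.0477], [0.0, 279.6468, 191.5314], [0.0, 0.0, 1.0]], 'tool_from_camera': [[-0.0011, -0.9632, -0.2688, 0.0679], [1.0, -0.001, -0.0008, -0.0002], [0.0005, -0.2688, 0.9632, -0.1172], [0.0, 0.0, 0.0, 1.0]]}
0.15 [0.13269462 0.50769236 0.25578502] [ 1.27550710e-01  9.91831881e-01 -5.53554344e-04 -1.70002994e-04] 0.0856030569946805 0.025
```

View pics/scene0.png

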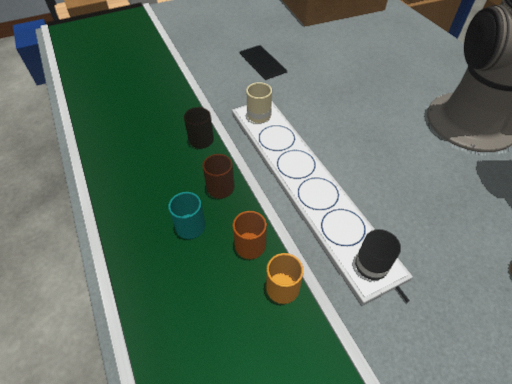

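View pics/top0.png

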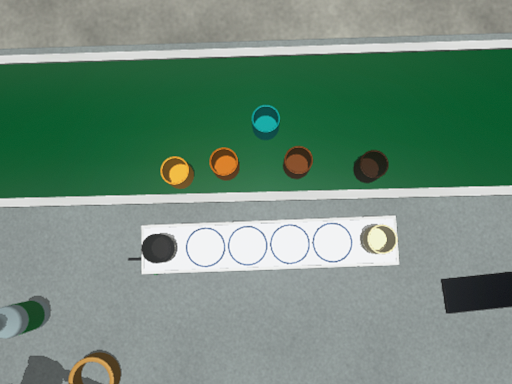

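View pics/wrist0.png

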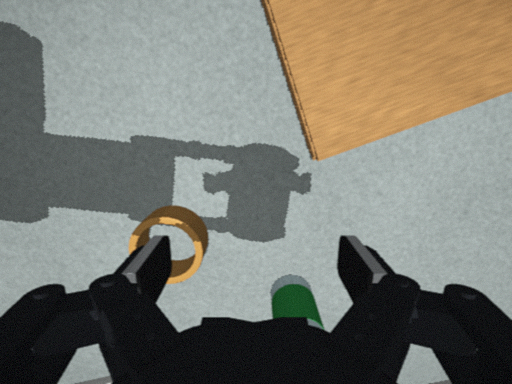

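The top view shows honey (177,171), amber (224,162), brown (298,161) and dark (371,165) on the belt. The look-alike is turquoise (265,119). The limits are black (158,248) on the left (+y) and cream (377,239) on the right (-y). The orange ring at (94,372) and the green/white bottle at (20,320) are other objects on the bench. Next I'll measure the positions.

```bash
cat > h.py <<'E'
from workcell import r, command_gripper, optics
import cv2,numpy as np
from scipy.optimize import least_squares
def cloud(n,d):
    m=optics.camera_model(n);K=m['K'];v,u=np.mgrid[:384,:512]
    P=np.stack([(u-K[0,2])/K[0,0]*d,(v-K[1,2])/K[1,1]*d,d],-1)
    if n=='wrist': raise 0
    return (P-m['t'])@m['R']
def ray(n,uv,z):
    m=optics.camera_model(n);K=np.array(m['K']);R=np.array(m['R']);t=np.array(m['t'])
    c=-R.T@t; d=R.T@np.linalg.inv(K)@np.array([uv[0],uv[1],1.]); return c+d*(z-c[2])/d[2]
def fitc(p,R=None):
    c0=p.mean(0)
    if R is None:
        f=lambda q:np.hypot(p[:,0]-q[0],p[:,1]-q[1])-q[2]
        return least_squares(f,[*c0,.028],loss='soft_l1',f_scale=.002).x
E
python3 - <<'E'
from h import *
seeds={'honey':(177,171),'amber':(224,162),'brown':(298,161),'dark':(371,165),'turq':(265,119),'black':(158,248),'pale':(377,239)}
im=cv2.imread('pics/top0.png');d=np.load('top0.npy');W=cloud('top',d)
ims=cv2.imread('pics/scene0.png');Ws=cloud('scene',np.load('scene0.npy'))
for k,uv in seeds.items():
    zt=.079 if k not in('black','pale') else .094
    c=ray('top',uv,zt)
    for n,w in(('top',W),('scene',Ws)):
        s=(np.hypot(w[...,0]-c[0],w[...,1]-c[1])<.05)&(w[...,2]>zt-.006)&(w[...,2]<zt+.012)
        p=w[s]
        if len(p)>8: print(k,n,len(p),np.round(fitc(p[:,:2]),4),np.round(p[:,2].max(),4))
        else: print(k,n,len(p))
# rings
hsv=cv2.cvtColor(im,cv2.COLOR_BGR2HSV)
for n,I in(('top',im),('scene',ims)):
    b,g,rr=[I[...,i].astype(int) for i in range(3)]
    m=((b-rr>25)&(b>g+5)).astype(np.uint8)
    cs,_=cv2.findContours(m,cv2.RETR_EXTERNAL,cv2.CHAIN_APPROX_NONE)
    for c in cs:
        if 60<len(c)<400:
            p=np.array([ray(n,q[0],.018)[:2] for q in c]); f=fitc(p)
            if .03<f[2]<.06: print(n,'ring',np.round(f,4),len(c),cv2.minEnclosingCircle(c)[0])
for uv in [(177,203),(298,196),(371,193),(30,320),(94,350)]: print(uv,np.round(W[uv[1],uv[0]],3))
E
```

```text
honey top 163 [0.6314 0.1893 0.028 ] 0.082
honey scene 313 [0.6345 0.1909 0.0281] 0.0816
amber top 148 [0.6476 0.0865 0.028 ] 0.0828
amber scene 263 [0.6506 0.0883 0.028 ] 0.0815
brown top 159 [ 0.6466 -0.0701  0.0279] 0.0831
brown scene 217 [ 0.6496 -0.0683  0.0282] 0.0816
dark top 173 [ 0.6336 -0.2258  0.028 ] 0.0824
dark scene 183 [ 0.6365 -0.2246  0.028 ] 0.0804
turq top 159 [ 0.737 -0.004  0.028] 0.0826
turq scene 254 [ 0.7398 -0.0022  0.028 ] 0.0812
black top 174 [0.4701 0.2248 0.0281] 0.0982
black scene 315 [0.4733 0.2263 0.028 ] 0.0963
pale top 185 [ 0.4782 -0.2306  0.028 ] 0.0976
pale scene 161 [ 0.4809 -0.2294  0.0281] 0.0957
top ring [0.4714 0.1348 0.0419] 110 (204.95225524902344, 246.76255798339844)
top ring [0.4729 0.043  0.042 ] 111 (247.35000610351562, 245.36666870117188)
top ring [ 0.474  -0.0491  0.0421] 110 (289.6153869628906, 243.72116088867188)
top ring [ 0.4756 -0.141   0.0418] 111 (332.0, 242.0)
scene ring [0.474  0.1346 0.0414] 194 (342.7727355957031, 227.13636779785156)
scene ring [0.4753 0.0428 0.0413] 86 (323.0, 196.0)
(177, 203) [0.571 0.199 0.001]
(298, 196) [ 0.579 -0.072  0.009]
(371, 193) [ 0.581 -0.233  0.008]
(30, 320) [0.333 0.48  0.09 ]
(94, 350) [ 0.254  0.382 -0.   ]
```

```bash
python3 -c "
import cv2
i=cv2.imread('pics/top0.png')[100:280,120:420];cv2.imwrite('pics/crop0.png',cv2.resize(i,None,fx=2.6,fy=2.6,interpolation=cv2.INTER_CUBIC))"
```

```text
(no output)
```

View pics/crop0.png

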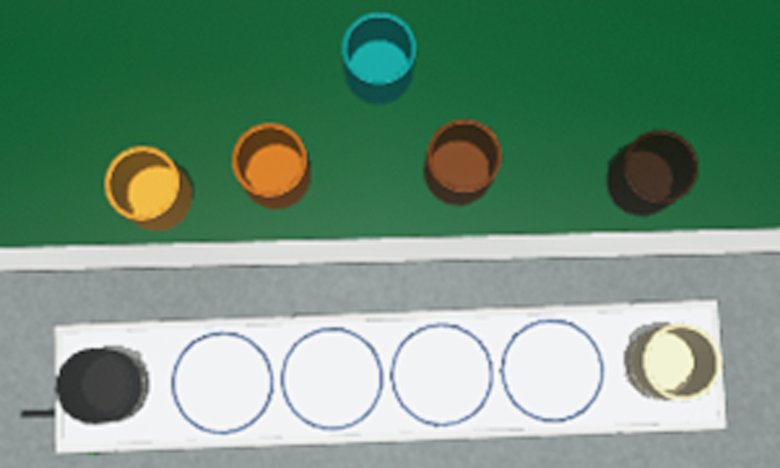

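Shades are unambiguous: honey, amber, brown, dark run left to right on the belt, and turquoise is the look-alike. The cream limit is beside ring_d (-y), so honey→d, amber→c, brown→b, dark→a. I'll use the mean of the two views and grip along x, so the fingers stay clear of neighbours in the row.

```bash
cat >> h.py <<'E'
P={'honey':(.633,.1901),'amber':(.6491,.0874),'brown':(.6481,-.0692),'dark':(.635,-.2252)}
G={'honey':(.4770,-.1411),'amber':(.4753,-.0492),'brown':(.4741,.0429),'dark':(.4727,.1347)}
from scipy.spatial.transform import Rotation as Ro
def Q(s): return Ro.from_matrix(np.array([[0,s,0],[s,0,0],[0,0,-1.]])).as_quat()
H=.054 # TCP above glass bottom
def pick(k,s):
    x,y=P[k];q=Q(s)
    r.reach([x,y,.22],q); command_gripper(.085)
    print('down',r.move_straight([x,y,.003+H],speed=.12,max_force=8))
    command_gripper(.05,40); st=r.read_state(); print('grip',st['grip_width'],st['eef_pos'],st['time_s'])
    r.move_straight([x,y,.23],speed=.12)
    print('lifted',r.read_state()['grip_width'],r.read_state()['contact_force'])
def place(k,s,dz=0):
    x,y=G[k];q=Q(s)
    r.reach([x,y,.23],q)
    r.move_straight([x,y,.018+H+.008],speed=.12)
    hit=r.move_straight([x,y,.018+H-.004],speed=.02,max_force=4)
    st=r.read_state();print('touch',hit,st['eef_pos'],st['contact_force'])
    command_gripper(.085); 
    r.move_straight([x,y,.22],speed=.12); print('t',r.read_state()['time_s'])
def shot(tag):
    im,d=optics.get_image('top');cv2.imwrite(f'pics/top_{tag}.png',im[:,:,::-1]);W=cloud('top',d)
    return im,W
def find(W,c,zt):
    s=(np.hypot(W[...,0]-c[0],W[...,1]-c[1])<.05)&(abs(W[...,2]-zt-.003)<.009);p=W[s]
    return len(p), np.round(fitc(p[:,:2]),4) if len(p)>8 else None
E
python3 - <<'E'
from h import *
for s in(1,-1):
    for k in P: print(s,k,*[None if j is None else np.round(j,2) for j in (r.solve_ik([*P[k],.06],Q(s)),r.solve_ik([*G[k],.07],Q(s)))])
E
```

```text
1 honey [ 0.18  0.78  1.33 -0.    1.03  0.18] [-0.44  0.53  1.83 -0.    0.79 -0.44]
1 amber [ 0.02  0.77  1.35 -0.    1.02  0.02] [-0.26  0.5   1.88 -0.    0.76 -0.26]
1 brown [-0.22  0.76  1.37 -0.    1.01 -0.22] [-0.07  0.5   1.88 -0.    0.76 -0.07]
1 dark [-0.45  0.8   1.29 -0.    1.05 -0.45] [ 0.12  0.52  1.84 -0.    0.78  0.12]
-1 honey [ 0.18  0.78  1.33 -0.    1.03 -2.97] [-0.44  0.53  1.83 -0.    0.79  2.7 ]
-1 amber None [-0.26  0.5   1.88 -0.    0.76  2.88]
-1 brown [-0.22  0.76  1.37 -0.    1.01  2.92] [-0.07  0.5   1.88 -0.    0.76  3.07]
-1 dark [-0.45  0.8   1.29 -0.    1.05  2.69] [ 0.12  0.52  1.84 -0.    0.78 -3.02]
```

```bash
python3 - <<'E'
from h import *
pick('honey',1)
im,_=optics.get_image('wrist');cv2.imwrite('pics/w1.png',im[:,:,::-1])
im,_=optics.get_image('scene');cv2.imwrite('pics/s1.png',im[:,:,::-1])
E
```

```text
down False
grip 0.059850974544749955 [0.63339168 0.19021176 0.05800619] 4.3583
lifted 0.06002213669391552 [ 0.65547864  0.73876049 -1.52954137]
```

View pics/s1.png

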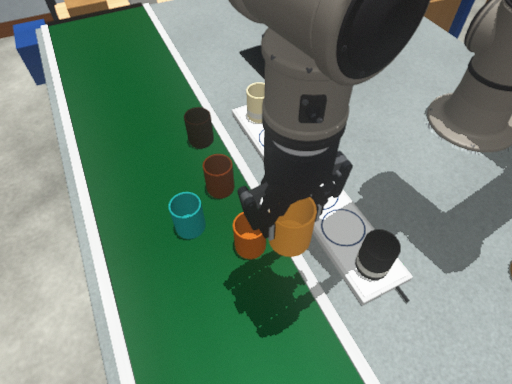

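View pics/w1.png

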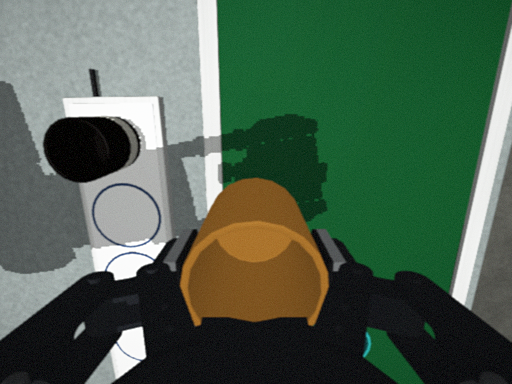

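The wrist view shows honey held upright and centred between the pads at (255,260). Placing it next, then checking.

```bash
python3 - <<'E'
from h import *
place('honey',1)
r.reach([*P['amber'],.22],Q(1))
im,W=shot('1'); print('honey',find(W,G['honey'],.094),'pale',find(W,(.478,-.2306),.094))
E
```

```text
touch True [ 0.47719357 -0.14121469  0.07294371] [-0.6634645   0.17556139  5.9992852 ]
t 11.0083
honey (171, array([ 0.4755, -0.141 ,  0.028 ])) pale (183, array([ 0.4782, -0.2306,  0.0279]))
```

View pics/top_1.png

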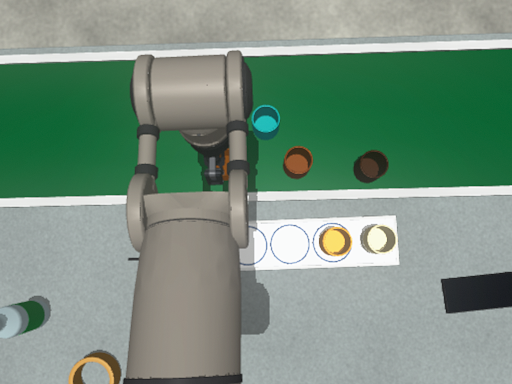

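Honey stands in ring_d at (334,241), measured (0.4755, -0.1410). The ring measured (0.4756, -0.1410) in the same camera, and the pale limit hasn't moved. On to the rest.

```bash
python3 - <<'E'
from h import *
for k in('amber','brown','dark'):
    pick(k,1)
    if r.read_state()['grip_width']<.055: print('MISSED',k);break
    place(k,1)
r.movej([1.169,0.342,1.524,0,1.275,-0.146])
im,W=shot('2')
for k in G: print(k,find(W,G[k],.094),G[k])
print(find(W,(.478,-.2306),.094),find(W,(.4701,.2248),.094))
im,_=optics.get_image('scene');cv2.imwrite('pics/s2.png',im[:,:,::-1])
E
```

```text
down False
grip 0.05874465796324768 [0.64958027 0.08740856 0.05786674] 14.4917
lifted 0.05900163967914533 [-1.21091305e-03  3.58264919e-02 -1.42951294e+00]
touch True [ 0.47553395 -0.0492762   0.07282312] [ 0.22803372 -0.04563063  6.42307139]
t 20.575
down False
grip 0.05838917674120128 [ 0.64855541 -0.06928176  0.05783613] 23.4
lifted 0.058271326175456974 [-0.18513271  0.16532159 -2.4203062 ]
touch True [0.47431026 0.04289736 0.07277225] [-0.67402482  0.6002885   6.05524483]
t 29.45
down False
grip 0.0589684432227098 [ 0.63541303 -0.22540493  0.05791459] 32.725
lifted 0.058726939111121056 [ 0.02266013  0.20393127 -1.10551512]
touch True [0.47292694 0.13476291 0.0728495 ] [-0.76590963 -0.882757    6.30798634]
t 39.3917
honey (166, array([ 0.4755, -0.1411,  0.028 ])) (0.477, -0.1411)
amber (164, array([ 0.474 , -0.0497,  0.028 ])) (0.4753, -0.0492)
brown (159, array([0.4729, 0.0421, 0.028 ])) (0.4741, 0.0429)
dark (163, array([0.4716, 0.1335, 0.028 ])) (0.4727, 0.1347)
(187, array([ 0.4782, -0.2306,  0.0279])) (180, array([0.4701, 0.2248, 0.0281]))
```

View pics/s2.png

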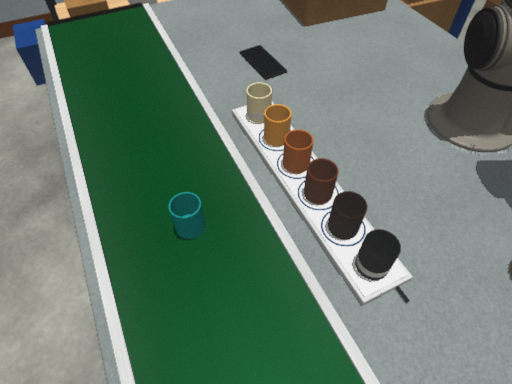

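View pics/top_2.png

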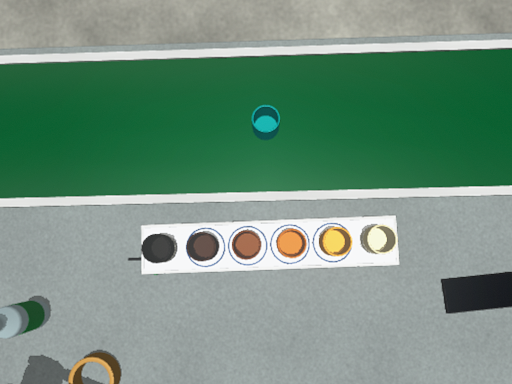

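Both views show all four upright in their rings: honey (334,241), amber (290,243), brown (247,245) and dark (204,246), running from cream to black. In the top camera each is within 2 mm of its ring centre. Handing in.

```bash
python3 -c "
from workcell import r
print(r.finish_job())"
```

```text
the job is handed in; nothing more can be done
None
```

I moved the four tumblers from the belt to the panel, and the job is handed in. Honey is in ring_d beside the cream limit sample, amber in ring_c, brown in ring_b and dark in ring_a beside the black one. I lowered each one slowly until it touched the panel, at about 6 N, before letting go. It took about 40 s, and I left the turquoise look-alike alone.

In my last check, the top camera put each tumbler within 1.5 mm of its ring centre. Both limit samples read exactly where they started, and both views show everything upright. The two fixed cameras disagreed by about 3 mm in x throughout; I used their average, and that is well inside the 12 mm tolerance. No check failed.

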